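# Find the drilled brake shoe segment on the feeler post and hold it hole-up

## Robot

A 7-joint arm with a two-finger parallel gripper is mounted at the origin on the work surface. World frame = base frame: x ahead of the robot, y to its left, z up, the work surface at z = 0. Lengths are in m, angles in rad, forces in N, time in s.
With the tool pointing down it reaches from about 0.4 to 0.925 m from the base axis. Payload 5.6 kg.
Tool frame: the origin (TCP) lies midway between the tips of the shut fingers; the grasp point (between the pads) lies 19 mm behind it; z points along the fingers, y is the line along which they close (so a half turn about z gives the same grasp; the last joint's range is limited). The gripper opens to 85 mm and grips with 20 to 120 N. Pads are 22 mm wide; open, the fingers measure 114 mm over their backs; the gripper's body (76 mm by 85 mm) begins 54 mm behind the grasp point. The pads swing forward as they close: fully open they stand 13 mm farther back than shut.
Start: joints at [-1.214, 0.468, -0.012, 1.603, 0.006, 1.071, -0.056], TCP at [0.253, 0.599, 0.231] pointing down, gripper open.
Joint ranges: [-2.53, 2.53], [-0.31, 2.02], [-1.57, 1.55], [0.28, 2.44], [-1.29, 4.43], [0.15, 1.84], [-2.92, 2.92]. Speed limits (rad/s): [2.57, 2.57, 3.14, 3.14, 3.14, 3.14, 3.14].

## Interface

Orientations are given as a unit quaternion [x, y, z, w].
In Python, from workcell import bot, grab_frame gives the robot as it stands.
- The arm moves only by the tool jog_arm, never from a script. Its argument "series" is a list of rows, each an object with "translation": the shift along the tool's x, y, z as a fraction of full scale, a list of three; "angular": the turn, a rotation vector about the tool's x, y, z as a fraction of full scale, a list of three. A call has 1 to 5 rows; each row is the pose to reach, as a shift and turn from the pose commanded when the call began, along the tool's axes at that moment; what a row does not reach only later rows make up. Full scale, the value 1, is 0.5 m for a shift and 2 rad for a turn. A row lasts 1/12 s, in which the tool goes at most 41.7 mm and 7.16 degrees, less where a joint would pass 70% of its speed; a pose out of reach is approached as far as the arm can. A call with a number of a shift or a turn outside -1 to 1 is refused whole. A call with a gripper value outside its range is refused whole. "grip" is the closure, from -1 (fully open) to 1 (shut), set as the call begins (left out, the last holds). The fingers move at their own pace and stop on an object; "squeeze" is the grip in N (left out, the last holds). Time passes only in rows, so rows that repeat a pose let the fingers close. It gives the time, the measured TCP pose, the force, the opening and the grip force at its end, in the units of the state.
- bot.sense(): the state, without advancing time (a new reading comes with each control period).
- grab_frame(name): name is "side" or "top" or "wrist"; returns a dict with "color" (480x640x3 uint8, red, green, blue), "z_map" (480x640 float32, m along the optical axis (not along the pixel's ray), 0 where there is no reading), "camera_matrix" (3x3 intrinsics, pixels), "R" (3x3) and "t" (3): a world point X has camera coordinates R X + t. Camera axes: x right, y down, z forward; pixel columns grow to the right and rows downward; lengths in m; the calibration is good to about 2 mm. A picture is of the moment at which its call begins.
- bot.finish_job(): hands the job in; it is judged then, once.
The state is a dict: "clock": time; "qpos": joint angles; "qvel": joint speeds; "tau": joint torques, N m; "position": TCP position; "eef_rot": TCP orientation; "force": force on the tool from outside, world axes, zero at the start; "moment": the same for the moment, N m; "gripper_width": finger opening in m; "gripper_force": force on a finger pad.
Only numpy, scipy, OpenCV 4.12 (cv2) and the standard library are available. Lean on these libraries where they do the work, as an engineer would, in place of code of your own. Each camera call takes 0.05 s, during which the arm holds its last target. There are 200 camera calls.

## Task

One of the two look-alike black iron shoe segments on the bench has a blind hole hidden in its underside. Find it by feel: slide the hole down over the post of the chrome feeler block until it bottoms on the post, then lift that segment off, turn it right over, and finish holding it still in the gripper, hole facing straight up, well clear of the bench (at least 100 mm) and of everything else. Leave the blue tin and the three split pins undisturbed.

Things in the scene. Friction and masses are not known exactly. Their poses are not given: they have to be found in the camera images.
- shoe: The drilled segment: squat black iron block, 64 mm along its x, 40 along y, 44 along z, about 0.58 kg. Origin: centre of its underside (on the bench at the start); z points up through the block at the start, so straight down when hole-up. Both 40 mm-apart y faces are flat; the x end faces are flat to 36 mm, then the wear face on top steps in to 56 and 44 mm. Stands stably on an x end.
- hole (a point): Centre of the mouth of the shoe's blind hole, in the middle of its underside (same point as the shoe's origin): round, 18 mm wide, 24 mm deep, hidden from sight at the start. Drilled and solid segment change places from start to start.
- twin: The solid segment: looks just like the shoe and has the same size and frame, about 0.62 kg, but no hole in its underside. It may be moved and tried on the post.
- feeler: Chrome feeler block fixed to the bench, 56 x 56 mm and 20 mm high, origin at the centre of its underside, with a round upright dark steel post in the middle of its top: 11 mm thick, 34 mm tall, slightly tapered at the tip. It does not give. The shoe bottoms with its underside 30 mm above the bench; a solid face stops at 54 mm.
- post_tip (a point): Centre of the top end of the feeler post, 54 mm above the bench.
- tin: Blue enamel tin, open at the top, 84 mm across the rim and 75 mm high, loose. Origin at the centre of its underside.
- pin1: Dull grey galvanized split pin, loose, lying flat: 90 mm long along its x, 6 mm thick, with an eye 22 mm wide at its -x end. Origin on the bench near its middle.
- pin2: A second split pin, the same.
- pin3: A third split pin, the same.
Things that resemble listed ones, but are neither listed nor needed, are in the scene too. What is shaped like the shoe but pink or purple is not meant.

How it is judged:
By the outcome, as a careful person would: the job done as asked, in the order asked, and still so for the second after the job is handed in, while the arm keeps its last pose, push and grip.
It also fails if it takes over 72 s, if anything falls off the work surface, if the arm or the gripper's body presses on something with over 40 N, if the wrist force passes 120 N, or if a joint passes its speed limit or range.

## Working session

There is one attempt and no reset: what is moved stays moved. The work goes in short steps, Python scripts to look and compute and a tool call to move; the robot and the scene stay as the last step left them, time stands still between calls to the robot, and variables do not carry over. Pictures are saved under pics/ and viewed, at most 10 in all, crops included, and the job is handed in when it is done.

Besides the shell and the picture viewer there is one more tool, called after "Call:" by a JSON object that holds its "name" and its "arguments". jog_arm: Moves the arm, as the interface text tells. Its arguments: {"type":"object","properties":{"series":{"type":"array"},"grip":{"type":"number"},"squeeze":{"type":"number"}},"required":["series"]}

```bash
mkdir -p pics; cat > h.py <<'E'
import numpy as np,cv2
from workcell import bot,grab_frame
from scipy.spatial.transform import Rotation as Ro
def snap(n,f):
    d=grab_frame(n); cv2.imwrite(f'pics/{f}.png',d['color'][:,:,::-1]); np.savez(f'pics/{f}.npz',**d); return d
def w(d,u,v,z=None):
    K,R,t=d['camera_matrix'],d['R'],d['t']; r=np.linalg.inv(K)@[u,v,1]; c=-R.T@t
    if z is None: return R.T@(r*d['z_map'][int(v),int(u)]-t)
    q=R.T@r; return c+q*(z-c[2])/q[2]
E
python3 - <<'E'
from h import *
for n in('top','side'):
    d=snap(n,n+'0'); print(n,d['camera_matrix'].tolist(),(-d['R'].T@d['t']).round(3))
print(bot.sense())
E
```

```text
top [[485.53831029487577, 0.0, 320.9663605898912], [0.0, 485.53831029487577, 232.49397636035127], [0.0, 0.0, 1.0]] [ 0.441 -0.01   1.02 ]
side [[556.8739225301955, 0.0, 326.4341542871952], [0.0, 556.8739225301955, 240.81330204247422], [0.0, 0.0, 1.0]] [ 0.465 -0.799  0.567]
{'clock': 0.1, 'qpos': array([-1.21399993,  0.46830436, -0.01160036,  1.6035349 ,  0.00598704,
        1.07139912, -0.05632852]), 'qvel': array([ 0.00155738, -0.00145076, -0.00038998, -0.00217627, -0.00059844,
       -0.00104235, -0.0003993 ]), 'tau': array([ 6.53189272e-04, -5.33519912e+01,  2.15404120e-02, -2.51965231e+01,
        1.14763647e-02,  4.33621652e-03,  5.84256850e-05]), 'position': array([0.25286272, 0.59825203, 0.23042229]), 'eef_rot': array([ 1.98619168e-01,  9.80076414e-01, -7.98353893e-04, -1.07768009e-04]), 'force': array([0.14539685, 0.36817788, 0.21904538]), 'moment': array([-0.02903788, -0.00020653, -0.00425761]), 'gripper_force': 0.0, 'gripper_width': 0.08529587367809435}
```

View pics/top0.png

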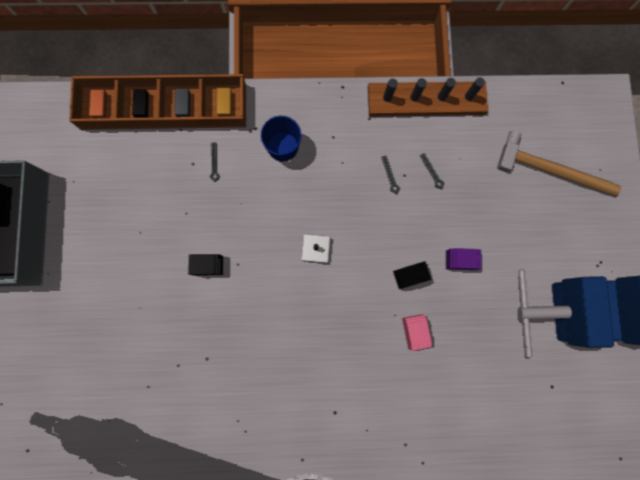

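View pics/side0.png

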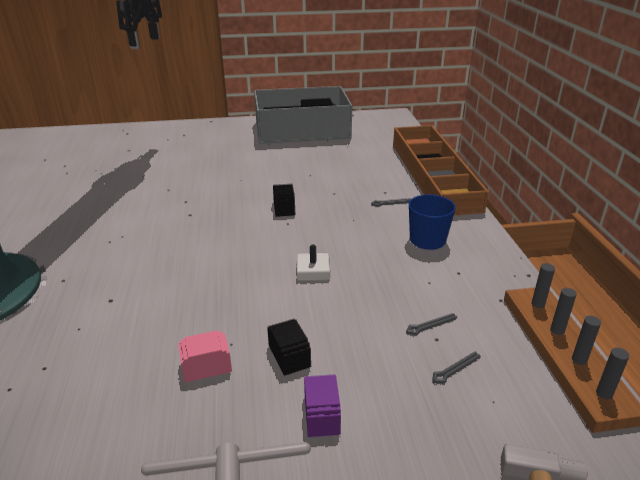

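Candidates for the segments: top (206,265) and top (412,275), both black. Look-alikes: purple (464,259), pink (418,333), and small black things in the tray (140,102) and the bin (6,200). I choose the two free black ones on the bench, feeler at (316,249). I'll measure them from the depth map and check one crop.

```bash
cat > m.py <<'E'
from h import *
def cloud(d):
    v,u=np.mgrid[:480,:640]; z=d['z_map']; K=d['camera_matrix']
    P=np.stack([(u-K[0,2])/K[0,0]*z,(v-K[1,2])/K[1,1]*z,z],-1)-d['t']
    P=P@d['R']; P[z==0]=np.nan; return P
E
python3 - <<'E'
from m import *
d=np.load('pics/top0.npz'); P=cloud(d)
for n,(u,v),lo,hi,r in [('L',(206,265),.040,.05,32),('Rr',(412,275),.040,.05,28),('Lwide',(206,265),.025,.05,32),('Rwide',(412,275),.025,.05,26),('feel',(316,249),.014,.026,26),('post',(316,249),.045,.07,20),('purple',(464,259),.02,.06,26),('pink',(418,333),.02,.06,26)]:
    Q=P[v-r:v+r,u-r:u+r].reshape(-1,3); Q=Q[(Q[:,2]>lo)&(Q[:,2]<hi)]
    if len(Q)<3: print(n,len(Q)); continue
    b=cv2.minAreaRect((Q[:,:2]*1000).astype(np.float32)); print(n,len(Q),np.round(b[0],1),np.round(b[1],1),round(b[2],1),Q[:,2].mean().round(4),Q.mean(0).round(4))
s=np.load('pics/side0.npz'); S=cloud(s)
Q=S[235:268,300:328].reshape(-1,3);Q=Q[(Q[:,2]>.03)&(Q[:,2]<.06)]; print('post side',len(Q),Q.mean(0),Q[:,2].max())
c=d['color']; a=np.hstack([c[225:305,170:250],c[225:305,280:360],c[235:315,372:452]])[:,:,::-1]
cv2.imwrite('pics/crop0.png',cv2.resize(a,None,fx=3.3,fy=3.3,interpolation=cv2.INTER_CUBIC))
E
```

```text
L 535 [533.6 202.1] [56.6 38.7] 88.8 0.0438 [0.5336 0.202  0.0438]
Rr 511 [ 502.2 -220.1] [39.9 56.9] 15.0 0.0438 [ 0.5021 -0.2202  0.0438]
Lwide 681 [533.3 202.4] [65.  40.1] 88.6 0.0418 [0.5328 0.2002 0.0418]
Rwide 642 [ 502.4 -221.1] [39.9 65.3] 15.3 0.0423 [ 0.5017 -0.2188  0.0423]
feel 689 [563.  -23.7] [55.9 56.4] 83.7 0.02 [ 0.5625 -0.0238  0.02  ]
post 23 [562.9 -23.5] [8.1 8.6] 88.7 0.0528 [ 0.5627 -0.0238  0.0528]
purple 678 [ 532.8 -329.9] [66.4 40.6] 86.1 0.0413 [ 0.532  -0.3264  0.0413]
pink 730 [ 387. -224.] [64.1 41.1] 9.0 0.0414 [ 0.3874 -0.2221  0.0414]
post side 82 [ 0.56279005 -0.0305089   0.04336942] 0.0547499538651025
```

View pics/crop0.png

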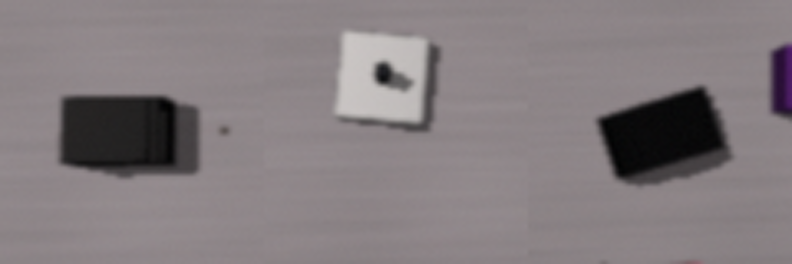

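Segments: left (0.5335, 0.202) with its long axis at 89°, right (0.502, -0.220) with its long axis at 105°, post (0.563, -0.0237). The crop shows two black stepped blocks and a chrome block with a dark post. I'll try the left segment first.

```bash
cat > p.py <<'E'
import sys; from h import *
def plan(pos,yaw=None,R=None):
    """fractions from the present pose to TCP pos; yaw: tool y direction (deg, mod 180), tool down"""
    s=bot.sense(); R0=Ro.from_quat(s['eef_rot'])
    if yaw is not None:
        c=[]
        for k in (0,180):
            a=np.radians(yaw+k); y=np.array([np.cos(a),np.sin(a),0]); z=np.array([0,0,-1.]); c.append(Ro.from_matrix(np.c_[np.cross(y,z),y,z]))
        R=min(c,key=lambda q:(R0.inv()*q).magnitude())
    print('clock',round(s['clock'],2),'pos',s['position'].round(4),'z',R0.as_matrix()[:,2].round(4),'y',R0.as_matrix()[:,1].round(4),'F',s['force'].round(1),'w',round(s['gripper_width'],4),'q',s['qpos'].round(2))
    print('trans',(R0.inv().apply(np.array(pos)-s['position'])/.5).round(4),'ang',((R0.inv()*R).as_rotvec()/2).round(4) if R is not None else '')
E
ls
```

```text
h.py
m.py
p.py
pics
```

Call:
{"name": "jog_arm", "arguments": {"series": [{"translation":[-0.275,-0.17,0],"angular":[0,0,0]},{"translation":[-0.275,-0.17,0],"angular":[0,0,0]},{"translation":[-0.275,-0.17,0],"angular":[0,0,0]},{"translation":[-0.275,-0.17,0],"angular":[0,0,0]},{"translation":[-0.275,-0.17,0],"angular":[0,0,0]}], "grip": -1, "squeeze": 80}}

```text
clock: 0.52
position: [0.353, 0.4592, 0.231]
eef_rot: [0.204, 0.979, -0.002, 0.002]
force: [0.5, -1.3, -0.3]
gripper_width: 0.0855
gripper_force: 0.0
```

Call:
{"name": "jog_arm", "arguments": {"series": [{"translation":[-0.275,-0.17,0],"angular":[0,0,0]},{"translation":[-0.275,-0.17,0],"angular":[0,0,0]},{"translation":[-0.275,-0.17,0],"angular":[0,0,0]},{"translation":[-0.275,-0.17,0],"angular":[0,0,0]},{"translation":[-0.275,-0.17,0],"angular":[0,0,0]}]}}

```text
clock: 0.93
position: [0.4454, 0.3272, 0.2312]
eef_rot: [0.204, 0.979, -0.002, 0.002]
force: [0.5, -0.1, -0.2]
gripper_width: 0.0853
gripper_force: 0.0
```

Call:
{"name": "jog_arm", "arguments": {"series": [{"translation":[-0.275,-0.17,0],"angular":[0,0,0]},{"translation":[-0.275,-0.17,0],"angular":[0,0,0]},{"translation":[-0.275,-0.17,0],"angular":[0,0,0]},{"translation":[-0.275,-0.17,0],"angular":[0,0,0]},{"translation":[-0.275,-0.17,0],"angular":[0,0,0]}]}}

```text
clock: 1.35
position: [0.5381, 0.1949, 0.2313]
eef_rot: [0.204, 0.979, -0.002, 0.002]
force: [0.5, -1.1, -0.1]
gripper_width: 0.0856
gripper_force: 0.0
```

Call:
{"name": "jog_arm", "arguments": {"series": [{"translation":[0,0,0],"angular":[0,0,0.298]},{"translation":[0,0,0],"angular":[0,0,0.298]},{"translation":[0,0,0],"angular":[0,0,0.298]},{"translation":[0,0,0],"angular":[0,0,0.298]},{"translation":[0,0,0],"angular":[0,0,0.298]}]}}

```text
clock: 1.77
position: [0.5332, 0.2039, 0.2309]
eef_rot: [0.48, 0.877, -0.0, -0.0]
force: [0.8, -0.5, 0.2]
gripper_width: 0.0854
gripper_force: 0.0
```

Call:
{"name": "jog_arm", "arguments": {"series": [{"translation":[0,0,0],"angular":[0,0,0.298]},{"translation":[0,0,0],"angular":[0,0,0.298]},{"translation":[0,0,0],"angular":[0,0,0.298]},{"translation":[0,0,0],"angular":[0,0,0.298]},{"translation":[0,0,0],"angular":[0,0,0.298]}]}}

```text
clock: 2.18
position: [0.5332, 0.204, 0.2309]
eef_rot: [0.716, 0.698, -0.0, -0.0]
force: [0.2, -0.3, -0.3]
gripper_width: 0.0855
gripper_force: 0.0
```

```bash
python3 -c "
from p import *
plan([.5335,.202,.09],-1.2)"
```

```text
clock 2.18 pos [0.5332 0.204  0.2309] z [-7.e-04 -2.e-04 -1.e+00] y [ 9.996e-01 -2.660e-02 -7.000e-04] F [ 0.2 -0.3 -0.3] w 0.0855 q [-0.74  0.34  0.39  1.82 -0.15  1.01 -0.31]
trans [-0.004   0.0009  0.2818] ang [-0.0004  0.0001 -0.0029]
```

Call:
{"name": "jog_arm", "arguments": {"series": [{"translation":[-0.004,0,0.28],"angular":[0,0,-0.003]},{"translation":[-0.004,0,0.28],"angular":[0,0,-0.003]},{"translation":[-0.004,0,0.28],"angular":[0,0,-0.003]},{"translation":[-0.004,0,0.28],"angular":[0,0,-0.003]},{"translation":[-0.004,0,0.28],"angular":[0,0,-0.003]}]}}

```text
clock: 2.6
position: [0.53, 0.2006, 0.0866]
eef_rot: [0.712, 0.702, -0.004, -0.001]
force: [-0.1, -0.6, 0.6]
gripper_width: 0.0854
gripper_force: 0.0
```

Call:
{"name": "jog_arm", "arguments": {"series": [{"translation":[0,0,0.05],"angular":[0,0,0]},{"translation":[0,0,0.1],"angular":[0,0,0]},{"translation":[0,0,0.15],"angular":[0,0,0]},{"translation":[0,0,0.17],"angular":[0,0,0]},{"translation":[0,0,0.17],"angular":[0,0,0]}]}}

```text
clock: 3.02
position: [0.5328, 0.2013, 0.0052]
eef_rot: [0.712, 0.702, -0.001, -0.001]
force: [0.0, -0.5, -0.2]
gripper_width: 0.0852
gripper_force: 0.0
```

Call:
{"name": "jog_arm", "arguments": {"series": [{"translation":[0,0,0],"angular":[0,0,0]},{"translation":[0,0,0],"angular":[0,0,0]},{"translation":[0,0,0],"angular":[0,0,0]},{"translation":[0,0,0],"angular":[0,0,0]},{"translation":[0,0,0],"angular":[0,0,0]}], "grip": 1, "squeeze": 80}}

```text
clock: 3.43
position: [0.5341, 0.2018, 0.008]
eef_rot: [0.712, 0.702, 0.001, -0.0]
force: [-3.3, 0.0, 7.1]
gripper_width: 0.0392
gripper_force: 82.6
```

Call:
{"name": "jog_arm", "arguments": {"series": [{"translation":[0,0,0],"angular":[0,0,0]},{"translation":[0,0,0],"angular":[0,0,0]},{"translation":[0,0,0],"angular":[0,0,0]},{"translation":[0,0,0],"angular":[0,0,0]},{"translation":[0,0,0],"angular":[0,0,0]}]}}

```text
clock: 3.85
position: [0.5341, 0.2018, 0.008]
eef_rot: [0.712, 0.702, 0.001, -0.0]
force: [-2.1, -1.2, 7.9]
gripper_width: 0.0395
gripper_force: 82.6
```

```bash
python3 -c "
from p import *
plan([.563,-.0237,.13],0)"
```

```text
clock 3.85 pos [0.5341 0.2018 0.008 ] z [ 0.001   0.0013 -1.    ] y [ 0.9999 -0.015   0.001 ] F [-2.1 -1.2  7.9] w 0.0395 q [-0.63  0.66  0.27  1.94 -0.31  0.58 -0.17]
trans [-0.4497  0.0647 -0.2446] ang [ 0.0005 -0.0007 -0.0075]
```

Call:
{"name": "jog_arm", "arguments": {"series": [{"translation":[0,0,-0.06],"angular":[0,0,0]},{"translation":[0,0,-0.12],"angular":[0,0,0]},{"translation":[0,0,-0.2],"angular":[0,0,0]},{"translation":[0,0,-0.2],"angular":[0,0,0]},{"translation":[0,0,-0.2],"angular":[0,0,0]}]}}

```text
clock: 4.27
position: [0.5349, 0.202, 0.1085]
eef_rot: [0.712, 0.702, 0.002, 0.001]
force: [0.1, 0.3, -5.8]
gripper_width: 0.0389
gripper_force: 83.5
```

Call:
{"name": "jog_arm", "arguments": {"series": [{"translation":[-0.06,0.01,0],"angular":[0,0,0]},{"translation":[-0.12,0.02,0],"angular":[0,0,0]},{"translation":[-0.18,0.03,0],"angular":[0,0,0]},{"translation":[-0.22,0.03,0],"angular":[0,0,0]},{"translation":[-0.22,0.03,0],"angular":[0,0,0]}]}}

```text
clock: 4.68
position: [0.5454, 0.0842, 0.1044]
eef_rot: [0.715, 0.699, -0.003, 0.0]
force: [-0.2, -0.3, -5.7]
gripper_width: 0.0392
gripper_force: 83.3
```

Call:
{"name": "jog_arm", "arguments": {"series": [{"translation":[-0.06,0.01,0],"angular":[0,0,0]},{"translation":[-0.12,0.02,0],"angular":[0,0,0]},{"translation":[-0.18,0.03,0],"angular":[0,0,0]},{"translation":[-0.22,0.03,0],"angular":[0,0,0]},{"translation":[-0.22,0.03,0],"angular":[0,0,0]}]}}

```text
clock: 5.1
position: [0.5585, -0.0255, 0.1046]
eef_rot: [0.715, 0.699, -0.003, 0.0]
force: [0.2, -0.6, -6.4]
gripper_width: 0.039
gripper_force: 83.2
```

Call:
{"name": "jog_arm", "arguments": {"series": [{"translation":[0,0,0],"angular":[0,0,0]},{"translation":[0,0,0],"angular":[0,0,0]}]}}

```text
clock: 5.27
position: [0.5591, -0.0182, 0.1048]
eef_rot: [0.712, 0.702, -0.001, -0.001]
force: [-0.4, 1.1, -6.4]
gripper_width: 0.0393
gripper_force: 83.2
```

```bash
python3 -c "
from p import *
plan([.563,-.0237,.082],-.9)
d=snap('side','side1'); cv2.imwrite('pics/c1.png',cv2.resize(d['color'][150:330,210:420,::-1],None,fx=3,fy=3))"
```

```text
clock 5.27 pos [ 0.5591 -0.0182  0.1048] z [-3.1e-03  6.0e-04 -1.0e+00] y [ 0.9999 -0.0146 -0.0031] F [-0.4  1.1 -6.4] w 0.0393 q [-0.31  0.5   0.36  1.94 -0.25  0.75  0.18]
trans [-0.0109  0.0082  0.0455] ang [-0.0016 -0.0003  0.0005]
```

View pics/c1.png

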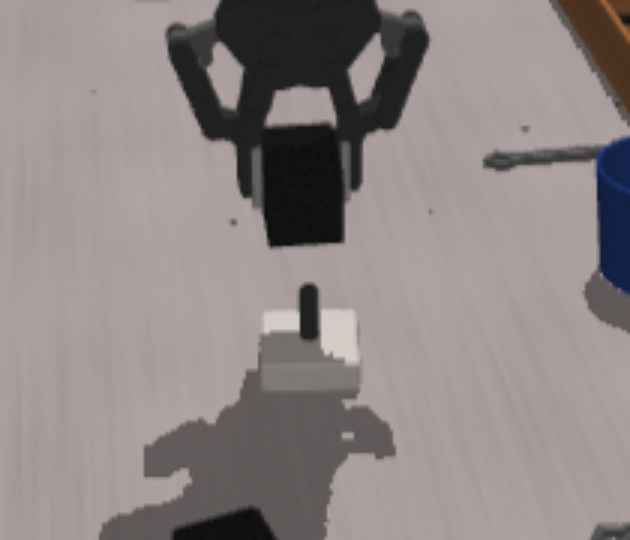

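The crop shows the segment held level in the pads, above and slightly off the post (post top at crop (309,290)). I'll shift to centre it, then lower it.

Call:
{"name": "jog_arm", "arguments": {"series": [{"translation":[-0.011,0.008,0],"angular":[-0.002,0,0]},{"translation":[-0.011,0.008,0.03],"angular":[-0.002,0,0]},{"translation":[-0.011,0.008,0.05],"angular":[-0.002,0,0]},{"translation":[-0.011,0.008,0.07],"angular":[-0.002,0,0]},{"translation":[-0.011,0.008,0.07],"angular":[-0.002,0,0]}]}}

```text
clock: 5.73
position: [0.5625, -0.024, 0.0688]
eef_rot: [0.712, 0.702, -0.0, -0.0]
force: [-0.7, 0.2, -6.0]
gripper_width: 0.0391
gripper_force: 83.1
```

Call:
{"name": "jog_arm", "arguments": {"series": [{"translation":[0,0,0],"angular":[0,0,0]},{"translation":[0,0,0],"angular":[0,0,0]}]}}

```text
clock: 5.9
position: [0.5645, -0.0246, 0.0714]
eef_rot: [0.712, 0.702, 0.001, 0.002]
force: [0.5, -0.8, -5.3]
gripper_width: 0.0391
gripper_force: 83.1
```

```bash
python3 -c "
from p import *
plan([.563,-.0237,.060],-.9)"
```

```text
clock 5.9 pos [ 0.5645 -0.0246  0.0714] z [ 4.2e-03 -1.0e-04 -1.0e+00] y [ 0.9999 -0.0148  0.0042] F [ 0.5 -0.8 -5.3] w 0.0391 q [-0.28  0.55  0.34  1.95 -0.28  0.68  0.22]
trans [ 0.0018 -0.0031  0.0228] ang [0.0021 0.     0.0005]
```

Call:
{"name": "jog_arm", "arguments": {"series": [{"translation":[0.002,-0.003,0],"angular":[0.002,0,0]},{"translation":[0.002,-0.003,0.006],"angular":[0.002,0,0]},{"translation":[0.002,-0.003,0.012],"angular":[0.002,0,0]},{"translation":[0.002,-0.003,0.018],"angular":[0.002,0,0]},{"translation":[0.002,-0.003,0.022],"angular":[0.002,0,0]}]}}

```text
clock: 6.32
position: [0.5631, -0.0236, 0.0615]
eef_rot: [0.712, 0.702, 0.0, -0.0]
force: [-9.0, 1.2, 26.5]
gripper_width: 0.0392
gripper_force: 86.8
```

Call:
{"name": "jog_arm", "arguments": {"series": [{"translation":[0,0,0.003],"angular":[0,0,0]},{"translation":[0,0,0.006],"angular":[0,0,0]},{"translation":[0,0,0.006],"angular":[0,0,0]}]}}

```text
clock: 6.57
position: [0.5632, -0.0236, 0.0613]
eef_rot: [0.713, 0.702, 0.001, -0.001]
force: [-12.1, 0.6, 32.1]
gripper_width: 0.0388
gripper_force: 88.1
```

```bash
python3 -c "
from p import *
plan([.563,-.0237,.060],-.9)"
```

```text
clock 6.57 pos [ 0.5632 -0.0236  0.0613] z [ 2.0e-04  2.5e-03 -1.0e+00] y [ 9.999e-01 -1.550e-02  2.000e-04] F [-12.1   0.6  32.1] w 0.0388 q [-0.28  0.57  0.33  1.95 -0.29  0.67  0.22]
trans [-0.0002 -0.0004  0.0026] ang [ 0.0001 -0.0013  0.0001]
```

It stops at 54 mm with 32 N while centred, so this is the solid one. I'll put it back where it was.

Call:
{"name": "jog_arm", "arguments": {"series": [{"translation":[0,0,-0.03],"angular":[0,0,0]},{"translation":[0,0,-0.08],"angular":[0,0,0]},{"translation":[0,0,-0.11],"angular":[0,0,0]},{"translation":[0,0,-0.11],"angular":[0,0,0]},{"translation":[0,0,-0.11],"angular":[0,0,0]}]}}

```text
clock: 6.98
position: [0.5632, -0.0236, 0.1126]
eef_rot: [0.712, 0.702, 0.001, 0.0]
force: [-0.5, -0.5, -6.1]
gripper_width: 0.0392
gripper_force: 83.5
```

Call:
{"name": "jog_arm", "arguments": {"series": [{"translation":[0.06,-0.01,0],"angular":[0,0,0]},{"translation":[0.12,-0.02,0],"angular":[0,0,0]},{"translation":[0.18,-0.03,0],"angular":[0,0,0]},{"translation":[0.225,-0.03,0],"angular":[0,0,0]},{"translation":[0.225,-0.03,0],"angular":[0,0,0]}]}}

```text
clock: 7.4
position: [0.5478, 0.096, 0.1102]
eef_rot: [0.709, 0.705, -0.0, -0.002]
force: [1.1, -0.3, -6.1]
gripper_width: 0.0389
gripper_force: 83.2
```

Call:
{"name": "jog_arm", "arguments": {"series": [{"translation":[0.06,-0.01,0],"angular":[0,0,0]},{"translation":[0.12,-0.02,0],"angular":[0,0,0]},{"translation":[0.18,-0.03,0],"angular":[0,0,0]},{"translation":[0.225,-0.03,0],"angular":[0,0,0]},{"translation":[0.225,-0.03,0],"angular":[0,0,0]}]}}

```text
clock: 7.82
position: [0.5343, 0.2085, 0.1104]
eef_rot: [0.709, 0.705, 0.0, -0.002]
force: [-0.1, 0.9, -5.9]
gripper_width: 0.039
gripper_force: 83.2
```

Call:
{"name": "jog_arm", "arguments": {"series": [{"translation":[0,0,0.06],"angular":[0,0,0]},{"translation":[0,0,0.12],"angular":[0,0,0]},{"translation":[0,0,0.15],"angular":[0,0,0]},{"translation":[0,0,0.16],"angular":[0,0,0]},{"translation":[0,0,0.16],"angular":[0,0,0]}]}}

```text
clock: 8.23
position: [0.5346, 0.2005, 0.0297]
eef_rot: [0.713, 0.702, -0.002, -0.001]
force: [-0.4, 0.8, -5.3]
gripper_width: 0.0393
gripper_force: 82.9
```

Call:
{"name": "jog_arm", "arguments": {"series": [{"translation":[0,0,0],"angular":[0,0,0]},{"translation":[0,0,0],"angular":[0,0,0]}]}}

```text
clock: 8.4
position: [0.5373, 0.2018, 0.0332]
eef_rot: [0.713, 0.702, 0.001, 0.0]
force: [0.7, 0.1, -5.5]
gripper_width: 0.0391
gripper_force: 82.9
```

```bash
python3 -c "
from p import *
plan([.5335,.202,.008],-.9)"
```

```text
clock 8.4 pos [0.5373 0.2018 0.0332] z [ 1.9e-03  7.0e-04 -1.0e+00] y [ 0.9999 -0.0154  0.0019] F [ 0.7  0.1 -5.5] w 0.0391 q [-0.64  0.63  0.29  1.93 -0.29  0.63 -0.18]
trans [ 0.0003 -0.0076  0.0504] ang [ 0.0009 -0.0004  0.0002]
```

Call:
{"name": "jog_arm", "arguments": {"series": [{"translation":[0,0,0.02],"angular":[0,0,0]},{"translation":[0,0,0.04],"angular":[0,0,0]},{"translation":[0,0,0.047],"angular":[0,0,0]},{"translation":[0,0,0.05],"angular":[0,0,0]},{"translation":[0,0,0.051],"angular":[0,0,0]}]}}

```text
clock: 8.82
position: [0.5356, 0.2017, 0.008]
eef_rot: [0.712, 0.702, -0.001, -0.001]
force: [-7.3, -2.0, 16.1]
gripper_width: 0.0393
gripper_force: 85.6
```

Call:
{"name": "jog_arm", "arguments": {"series": [{"translation":[0,0,0],"angular":[0,0,0]},{"translation":[0,0,0],"angular":[0,0,0]},{"translation":[0,0,0],"angular":[0,0,0]},{"translation":[0,0,0],"angular":[0,0,0]},{"translation":[0,0,0],"angular":[0,0,0]}], "grip": -1}}

```text
clock: 9.23
position: [0.5365, 0.2018, 0.0068]
eef_rot: [0.712, 0.702, 0.0, 0.0]
force: [-0.4, 0.4, 0.5]
gripper_width: 0.0852
gripper_force: 0.0
```

Call:
{"name": "jog_arm", "arguments": {"series": [{"translation":[0,0,-0.06],"angular":[0,0,0]},{"translation":[0,0,-0.12],"angular":[0,0,0]},{"translation":[0,0,-0.2],"angular":[0,0,0]},{"translation":[0,0,-0.28],"angular":[0,0,0]},{"translation":[0,0,-0.28],"angular":[0,0,0]}]}}

```text
clock: 9.65
position: [0.541, 0.2032, 0.1543]
eef_rot: [0.713, 0.702, 0.006, 0.002]
force: [1.7, 0.2, -0.7]
gripper_width: 0.0856
gripper_force: 0.0
```

Call:
{"name": "jog_arm", "arguments": {"series": [{"translation":[-0.08,0,0],"angular":[0,0,0]},{"translation":[-0.16,-0.01,0],"angular":[0,0,0]},{"translation":[-0.24,-0.02,0],"angular":[0,0,0]},{"translation":[-0.32,-0.03,0],"angular":[0,0,0]},{"translation":[-0.4,-0.04,0],"angular":[0,0,0]}]}}

```text
clock: 10.07
position: [0.5128, 0.0004, 0.1468]
eef_rot: [0.712, 0.702, 0.0, 0.0]
force: [1.3, -0.6, -0.0]
gripper_width: 0.0854
gripper_force: 0.0
```

Call:
{"name": "jog_arm", "arguments": {"series": [{"translation":[-0.08,0,0],"angular":[0,0,-0.03]},{"translation":[-0.16,-0.01,0],"angular":[0,0,-0.06]},{"translation":[-0.24,-0.02,0],"angular":[0,0,-0.09]},{"translation":[-0.32,-0.03,0],"angular":[0,0,-0.12]},{"translation":[-0.4,-0.03,0],"angular":[0,0,-0.14]}]}}

```text
clock: 10.48
position: [0.494, -0.1995, 0.1467]
eef_rot: [0.607, 0.795, 0.0, -0.0]
force: [0.9, 0.6, 0.3]
gripper_width: 0.0854
gripper_force: 0.0
```

Call:
{"name": "jog_arm", "arguments": {"series": [{"translation":[0,0,0],"angular":[0,0,0]},{"translation":[0,0,0],"angular":[0,0,0]}]}}

```text
clock: 10.65
position: [0.4945, -0.2009, 0.1468]
eef_rot: [0.61, 0.792, -0.0, 0.0]
force: [0.6, 1.4, 0.4]
gripper_width: 0.085
gripper_force: 0.0
```

```bash
python3 -c "
from p import *
plan([.5022,-.2203,.080],15.1)"
```

```text
clock 10.65 pos [ 0.4945 -0.2009  0.1468] z [ 4.e-04 -1.e-03 -1.e+00] y [9.668e-01 2.556e-01 1.000e-04] F [0.6 1.4 0.4] w 0.085 q [-0.01  0.39  0.41  1.98 -0.21  0.8   0.78]
trans [-0.0413  0.005   0.1336] ang [ 0.      0.0005 -0.0025]
```

Call:
{"name": "jog_arm", "arguments": {"series": [{"translation":[-0.041,0.005,0],"angular":[0,0,-0.003]},{"translation":[-0.041,0.005,0.06],"angular":[0,0,-0.003]},{"translation":[-0.041,0.005,0.12],"angular":[0,0,-0.003]},{"translation":[-0.041,0.005,0.16],"angular":[0,0,-0.003]},{"translation":[-0.041,0.005,0.16],"angular":[0,0,-0.003]}]}}

```text
clock: 11.07
position: [0.5006, -0.2137, 0.0628]
eef_rot: [0.604, 0.797, -0.001, -0.004]
force: [-0.7, 0.7, -0.5]
gripper_width: 0.0853
gripper_force: 0.0
```

Call:
{"name": "jog_arm", "arguments": {"series": [{"translation":[0,0,0.05],"angular":[0,0,0]},{"translation":[0,0,0.09],"angular":[0,0,0]},{"translation":[0,0,0.118],"angular":[0,0,0]},{"translation":[0,0,0.118],"angular":[0,0,0]},{"translation":[0,0,0.118],"angular":[0,0,0]}]}}

```text
clock: 11.48
position: [0.5035, -0.216, 0.0082]
eef_rot: [0.605, 0.796, 0.0, -0.0]
force: [-0.7, 0.1, -0.2]
gripper_width: 0.0851
gripper_force: 0.0
```

Call:
{"name": "jog_arm", "arguments": {"series": [{"translation":[0,0,0],"angular":[0,0,0]},{"translation":[0,0,0],"angular":[0,0,0]},{"translation":[0,0,0],"angular":[0,0,0]},{"translation":[0,0,0],"angular":[0,0,0]},{"translation":[0,0,0],"angular":[0,0,0]}], "grip": 1, "squeeze": 90}}

```text
clock: 11.9
position: [0.5025, -0.2173, 0.0089]
eef_rot: [0.605, 0.796, -0.0, -0.0]
force: [-4.4, 0.8, 7.8]
gripper_width: 0.039
gripper_force: 92.6
```

Call:
{"name": "jog_arm", "arguments": {"series": [{"translation":[0,0,0],"angular":[0,0,0]},{"translation":[0,0,0],"angular":[0,0,0]},{"translation":[0,0,0],"angular":[0,0,0]}]}}

```text
clock: 12.15
position: [0.5025, -0.2174, 0.0089]
eef_rot: [0.605, 0.796, -0.0, -0.0]
force: [-3.6, -0.2, 9.3]
gripper_width: 0.039
gripper_force: 92.6
```

Call:
{"name": "jog_arm", "arguments": {"series": [{"translation":[0,0,-0.06],"angular":[0,0,0]},{"translation":[0,0,-0.12],"angular":[0,0,0]},{"translation":[0,0,-0.2],"angular":[0,0,0]},{"translation":[0,0,-0.2],"angular":[0,0,0]},{"translation":[0,0,-0.2],"angular":[0,0,0]}]}}

```text
clock: 12.57
position: [0.504, -0.217, 0.1096]
eef_rot: [0.605, 0.796, 0.001, 0.002]
force: [-0.0, -0.1, -6.9]
gripper_width: 0.0388
gripper_force: 94.0
```

```bash
python3 -c "
from p import *
plan([.563,-.0237,.106],15)"
```

```text
clock 12.57 pos [ 0.504  -0.217   0.1096] z [ 3.8e-03 -6.0e-04 -1.0e+00] y [0.9635 0.2677 0.0035] F [-0.  -0.1 -6.9] w 0.0388 q [ 0.03  0.47  0.39  1.97 -0.26  0.74  0.85]
trans [0.3409 0.2172 0.0074] ang [0.0017 0.0008 0.0046]
```

Call:
{"name": "jog_arm", "arguments": {"series": [{"translation":[0.05,0.03,0],"angular":[0,0,0]},{"translation":[0.1,0.06,0],"angular":[0,0,0]},{"translation":[0.15,0.09,0],"angular":[0,0,0]},{"translation":[0.2,0.125,0],"angular":[0,0,0]},{"translation":[0.25,0.157,0],"angular":[0,0,0]}]}}

```text
clock: 12.98
position: [0.5435, -0.0736, 0.1056]
eef_rot: [0.605, 0.796, -0.001, -0.002]
force: [0.3, 0.1, -7.0]
gripper_width: 0.0388
gripper_force: 93.7
```

Call:
{"name": "jog_arm", "arguments": {"series": [{"translation":[0.05,0.03,0],"angular":[0,0,0]},{"translation":[0.096,0.06,0],"angular":[0,0,0]},{"translation":[0.096,0.06,0],"angular":[0,0,0]},{"translation":[0.096,0.06,0],"angular":[0,0,0]},{"translation":[0.096,0.06,0],"angular":[0,0,0]}]}}

```text
clock: 13.4
position: [0.5594, -0.0213, 0.1059]
eef_rot: [0.605, 0.796, -0.002, -0.001]
force: [0.2, -1.0, -6.3]
gripper_width: 0.0393
gripper_force: 93.6
```

```bash
python3 -c "
from p import *
plan([.5623,-.0211,.071],15.2)"
```

```text
clock 13.4 pos [ 0.5594 -0.0213  0.1059] z [-4.1e-03 -8.0e-04 -1.0e+00] y [ 0.9634  0.2679 -0.0042] F [ 0.2 -1.  -6.3] w 0.0393 q [-0.31  0.5   0.37  1.94 -0.25  0.75  0.47]
trans [-0.0011  0.006   0.0698] ang [-0.0021 -0.0002  0.003 ]
```

Call:
{"name": "jog_arm", "arguments": {"series": [{"translation":[-0.001,0.006,0],"angular":[-0.002,0,0]},{"translation":[-0.001,0.006,0.03],"angular":[-0.002,0,0]},{"translation":[-0.001,0.006,0.06],"angular":[-0.002,0,0]},{"translation":[-0.001,0.006,0.068],"angular":[-0.002,0,0]},{"translation":[-0.001,0.006,0.068],"angular":[-0.002,0,0]}]}}

```text
clock: 13.82
position: [0.5627, -0.0219, 0.0723]
eef_rot: [0.606, 0.796, 0.0, -0.0]
force: [-0.2, 0.3, -6.1]
gripper_width: 0.039
gripper_force: 93.4
```

Call:
{"name": "jog_arm", "arguments": {"series": [{"translation":[0,0,0],"angular":[0,0,0]},{"translation":[0,0,0],"angular":[0,0,0]}]}}

```text
clock: 13.98
position: [0.5648, -0.0213, 0.0745]
eef_rot: [0.605, 0.796, 0.002, 0.002]
force: [-0.0, 0.5, -6.1]
gripper_width: 0.0389
gripper_force: 93.4
```

```bash
python3 -c "
from p import *
plan([.5623,-.0211,.060],15.2)"
```

```text
clock 13.98 pos [ 0.5648 -0.0213  0.0745] z [ 0.0051  0.001  -1.    ] y [0.9637 0.2668 0.0052] F [-0.   0.5 -6.1] w 0.0389 q [-0.29  0.55  0.34  1.94 -0.28  0.69  0.5 ]
trans [ 0.0018 -0.0049  0.0289] ang [0.0026 0.0002 0.0024]
```

Call:
{"name": "jog_arm", "arguments": {"series": [{"translation":[0.002,-0.005,0.008],"angular":[0.003,0,0]},{"translation":[0.002,-0.005,0.014],"angular":[0.003,0,0]},{"translation":[0.002,-0.005,0.02],"angular":[0.003,0,0]},{"translation":[0.002,-0.005,0.026],"angular":[0.003,0,0]},{"translation":[0.002,-0.005,0.032],"angular":[0.003,0,0]}]}}

```text
clock: 14.4
position: [0.5617, -0.0204, 0.0575]
eef_rot: [0.605, 0.796, -0.001, -0.001]
force: [-0.1, 0.6, -6.6]
gripper_width: 0.0391
gripper_force: 93.4
```

Call:
{"name": "jog_arm", "arguments": {"series": [{"translation":[0,0,0.001],"angular":[0,0,0]},{"translation":[0,0,0.001],"angular":[0,0,0]},{"translation":[0,0,0.001],"angular":[0,0,0]}]}}

```text
clock: 14.65
position: [0.5617, -0.0205, 0.0572]
eef_rot: [0.605, 0.796, -0.001, -0.001]
force: [-0.3, 0.2, -6.6]
gripper_width: 0.0391
gripper_force: 93.4
```

```bash
python3 -c "
from p import *
plan([.5623,-.0211,.038],15.2)"
```

```text
clock 14.65 pos [ 0.5617 -0.0205  0.0572] z [-1.9e-03 -6.0e-04 -1.0e+00] y [ 0.9635  0.2676 -0.002 ] F [-0.3  0.2 -6.6] w 0.0391 q [-0.28  0.58  0.33  1.95 -0.29  0.66  0.5 ]
trans [-0.0014  0.0009  0.0385] ang [-0.001   0.      0.0028]
```

No contact with the underside at about 49 mm, so the post is in the hole. I'll continue until it bottoms.

Call:
{"name": "jog_arm", "arguments": {"series": [{"translation":[-0.001,0.001,0.006],"angular":[0,0,0]},{"translation":[-0.001,0.001,0.012],"angular":[0,0,0]},{"translation":[-0.001,0.001,0.018],"angular":[0,0,0]},{"translation":[-0.001,0.001,0.024],"angular":[0,0,0]},{"translation":[-0.001,0.001,0.03],"angular":[0,0,0]}]}}

```text
clock: 15.07
position: [0.5621, -0.0208, 0.0418]
eef_rot: [0.605, 0.796, -0.001, -0.001]
force: [-0.2, -0.5, -6.4]
gripper_width: 0.0392
gripper_force: 93.5
```

Call:
{"name": "jog_arm", "arguments": {"series": [{"translation":[0,0,0.002],"angular":[0,0,0]},{"translation":[0,0,0.004],"angular":[0,0,0]},{"translation":[0,0,0.006],"angular":[0,0,0]},{"translation":[0,0,0.008],"angular":[0,0,0]},{"translation":[0,0,0.009],"angular":[0,0,0]}]}}

```text
clock: 15.48
position: [0.5624, -0.0208, 0.0388]
eef_rot: [0.605, 0.796, -0.001, -0.001]
force: [-5.2, 0.6, 8.0]
gripper_width: 0.0393
gripper_force: 95.0
```

```bash
python3 -c "
from p import *
plan([.5623,-.0211,.038],15.2)"
```

```text
clock 15.48 pos [ 0.5624 -0.0208  0.0388] z [-0.0018  0.     -1.    ] y [ 0.9636  0.2675 -0.0017] F [-5.2  0.6  8. ] w 0.0393 q [-0.27  0.61  0.32  1.95 -0.31  0.63  0.52]
trans [-0.0004 -0.0003  0.0015] ang [-0.0009 -0.0002  0.0028]
```

Call:
{"name": "jog_arm", "arguments": {"series": [{"translation":[0,0,0.002],"angular":[0,0,0]},{"translation":[0,0,0.003],"angular":[0,0,0]},{"translation":[0,0,0.003],"angular":[0,0,0]},{"translation":[0,0,0.003],"angular":[0,0,0]}]}}

```text
clock: 15.82
position: [0.5624, -0.0208, 0.0386]
eef_rot: [0.605, 0.796, -0.0, -0.001]
force: [-7.4, 1.0, 14.5]
gripper_width: 0.039
gripper_force: 96.6
```

Call:
{"name": "jog_arm", "arguments": {"series": [{"translation":[0,0,-0.02],"angular":[0,0,0]},{"translation":[0,0,-0.05],"angular":[0,0,0]},{"translation":[0,0,-0.1],"angular":[0,0,0]},{"translation":[0,0,-0.15],"angular":[0,0,0]},{"translation":[0,0,-0.2],"angular":[0,0,0]}]}}

```text
clock: 16.23
position: [0.5621, -0.0209, 0.1373]
eef_rot: [0.605, 0.796, -0.001, -0.001]
force: [0.5, 0.1, -5.7]
gripper_width: 0.039
gripper_force: 93.4
```

Call:
{"name": "jog_arm", "arguments": {"series": [{"translation":[0,0,-0.06],"angular":[0,0,0]},{"translation":[0,0,-0.12],"angular":[0,0,0]},{"translation":[0,0,-0.18],"angular":[0,0,0]},{"translation":[0,0,-0.24],"angular":[0,0,0]},{"translation":[0,0,-0.3],"angular":[0,0,0]}]}}

```text
clock: 16.65
position: [0.5621, -0.0209, 0.2878]
eef_rot: [0.605, 0.796, -0.001, -0.001]
force: [0.1, -0.1, -7.5]
gripper_width: 0.0389
gripper_force: 93.4
```

Call:
{"name": "jog_arm", "arguments": {"series": [{"translation":[0,0,-0.06],"angular":[0,0,0]},{"translation":[0,0,-0.12],"angular":[0,0,0]},{"translation":[0,0,-0.18],"angular":[0,0,0]},{"translation":[0,0,-0.24],"angular":[0,0,0]},{"translation":[0,0,-0.24],"angular":[0,0,0]}]}}

```text
clock: 17.07
position: [0.5652, -0.0213, 0.4129]
eef_rot: [0.605, 0.796, 0.003, 0.004]
force: [2.3, -0.5, -4.4]
gripper_width: 0.039
gripper_force: 94.1
```

```bash
python3 -c "
from p import *
plan([.5623,-.0211,.45],15.2)"
```

```text
clock 17.07 pos [ 0.5652 -0.0213  0.4129] z [ 9.6e-03  7.0e-04 -1.0e+00] y [0.9636 0.2671 0.0095] F [ 2.3 -0.5 -4.4] w 0.039 q [-0.4   0.19  0.46  1.6  -0.08  1.37  0.33]
trans [ 0.0018 -0.0048 -0.0742] ang [0.0047 0.001  0.0025]
```

Call:
{"name": "jog_arm", "arguments": {"series": [{"translation":[0,0,0],"angular":[-0.016,0.06,0]},{"translation":[0,0,0],"angular":[-0.033,0.12,0]},{"translation":[0,0,0],"angular":[-0.033,0.12,0]},{"translation":[0,0,0],"angular":[-0.033,0.12,0]}]}}

```text
clock: 17.4
position: [0.562, -0.0239, 0.4045]
eef_rot: [0.603, 0.788, 0.096, -0.076]
force: [0.3, 0.5, -6.0]
gripper_width: 0.0392
gripper_force: 93.6
```

```bash
python3 -c "
from p import *
plan([.5623,-.0211,.45])"
```

```text
clock 17.4 pos [ 0.562  -0.0239  0.4045] z [-0.0037  0.2435 -0.9699] y [0.9653 0.254  0.0601] F [ 0.3  0.5 -6. ] w 0.0392 q [-0.27  0.21  0.47  1.61 -0.34  1.4   0.53]
trans [ 0.0266  0.0074 -0.0869] ang
```

Call:
{"name": "jog_arm", "arguments": {"series": [{"translation":[0,0,0],"angular":[0.013,-0.048,0]},{"translation":[0,0,0],"angular":[0.026,-0.096,0]},{"translation":[0,0,0],"angular":[0.039,-0.144,0]},{"translation":[0,0,0],"angular":[0.052,-0.192,0]},{"translation":[0,0,0],"angular":[0.065,-0.241,0]}]}}

```text
clock: 17.82
position: [0.5629, -0.0193, 0.4062]
eef_rot: [0.6, 0.79, -0.1, 0.078]
force: [-0.4, -0.4, -7.6]
gripper_width: 0.0384
gripper_force: 93.6
```

Call:
{"name": "jog_arm", "arguments": {"series": [{"translation":[0,0,0],"angular":[0.013,-0.048,0]},{"translation":[0,0,0],"angular":[0.026,-0.096,0]},{"translation":[0,0,0],"angular":[0.039,-0.144,0]},{"translation":[0,0,0],"angular":[0.052,-0.192,0]},{"translation":[0,0,0],"angular":[0.065,-0.241,0]}]}}

```text
clock: 18.23
position: [0.5631, -0.0181, 0.4058]
eef_rot: [0.562, 0.741, -0.29, 0.225]
force: [0.9, -0.3, -7.5]
gripper_width: 0.0387
gripper_force: 93.8
```

Call:
{"name": "jog_arm", "arguments": {"series": [{"translation":[0,0,0],"angular":[0.013,-0.048,0]},{"translation":[0,0,0],"angular":[0.026,-0.096,0]},{"translation":[0,0,0],"angular":[0.039,-0.144,0]},{"translation":[0,0,0],"angular":[0.052,-0.192,0]},{"translation":[0,0,0],"angular":[0.065,-0.241,0]}]}}

```text
clock: 18.65
position: [0.5634, -0.0178, 0.4048]
eef_rot: [0.489, 0.647, -0.462, 0.359]
force: [-0.5, -1.2, -6.9]
gripper_width: 0.0386
gripper_force: 94.1
```

```bash
python3 -c "
from p import *
plan([.55,-.1,.55])"
```

```text
clock 18.65 pos [ 0.5634 -0.0178  0.4048] z [ 0.0124 -0.9487 -0.316 ] y [ 0.9644  0.0949 -0.2469] F [-0.5 -1.2 -6.9] w 0.0386 q [-0.86  0.49  0.47  1.73  0.89  1.62 -0.38]
trans [-0.3085 -0.1131  0.0639] ang
```

Call:
{"name": "jog_arm", "arguments": {"series": [{"translation":[-0.06,-0.02,0.012],"angular":[0,0,0]},{"translation":[-0.12,-0.045,0.025],"angular":[0,0,0]},{"translation":[-0.18,-0.07,0.04],"angular":[0,0,0]},{"translation":[-0.25,-0.09,0.05],"angular":[0,0,0]},{"translation":[-0.31,-0.11,0.06],"angular":[0,0,0]}]}}

```text
clock: 19.07
position: [0.5512, -0.1004, 0.5527]
eef_rot: [0.49, 0.647, -0.461, 0.357]
force: [1.3, -0.3, -5.4]
gripper_width: 0.039
gripper_force: 94.2
```

Call:
{"name": "jog_arm", "arguments": {"series": [{"translation":[0,0,0],"angular":[0.013,-0.048,0]},{"translation":[0,0,0],"angular":[0.026,-0.096,0]},{"translation":[0,0,0],"angular":[0.039,-0.144,0]},{"translation":[0,0,0],"angular":[0.052,-0.192,0]},{"translation":[0,0,0],"angular":[0.065,-0.241,0]}]}}

```text
clock: 19.48
position: [0.5518, -0.099, 0.5507]
eef_rot: [-0.386, -0.513, 0.606, -0.47]
force: [-0.1, 0.2, -6.5]
gripper_width: 0.0393
gripper_force: 94.5
```

Call:
{"name": "jog_arm", "arguments": {"series": [{"translation":[0,0,0],"angular":[0.013,-0.048,0]},{"translation":[0,0,0],"angular":[0.026,-0.096,0]},{"translation":[0,0,0],"angular":[0.039,-0.144,0]},{"translation":[0,0,0],"angular":[0.052,-0.192,0]},{"translation":[0,0,0],"angular":[0.065,-0.241,0]}]}}

```text
clock: 19.9
position: [0.5522, -0.0994, 0.5506]
eef_rot: [-0.26, -0.346, 0.712, -0.553]
force: [-0.6, -0.8, -6.8]
gripper_width: 0.039
gripper_force: 94.9
```

```bash
python3 -c "
from p import *
plan([.55,-.1,.55])"
```

```text
clock 19.9 pos [ 0.5522 -0.0994  0.5506] z [ 0.0128 -0.7799  0.6258] y [ 0.9672 -0.1492 -0.2057] F [-0.6 -0.8 -6.8] w 0.039 q [-0.93  0.75  0.82  1.97  1.51  1.82 -0.56]
trans [ 0.0027 -0.0038  0.0002] ang
```

```bash
python3 -c "
from p import *
plan([.62,-.12,.70],R=Ro.from_matrix(np.c_[[-.267,-.9636,0],[.9636,-.267,0],[0,0,1]]))"
```

```text
clock 19.9 pos [ 0.5522 -0.0994  0.5506] z [ 0.0128 -0.7799  0.6258] y [ 0.9672 -0.1492 -0.2057] F [-0.6 -0.8 -6.8] w 0.039 q [-0.93  0.75  0.82  1.97  1.51  1.82 -0.56]
trans [-0.2342  0.0759  0.2209] ang [ 0.1223 -0.4303 -0.0092]
```

Call:
{"name": "jog_arm", "arguments": {"series": [{"translation":[-0.04,0.015,0.04],"angular":[0,0,0]},{"translation":[-0.09,0.03,0.08],"angular":[0,0,0]},{"translation":[-0.13,0.045,0.12],"angular":[0,0,0]},{"translation":[-0.18,0.06,0.17],"angular":[0,0,0]},{"translation":[-0.234,0.076,0.22],"angular":[0,0,0]}]}}

```text
clock: 20.32
position: [0.6201, -0.1205, 0.7007]
eef_rot: [-0.26, -0.347, 0.713, -0.551]
force: [1.6, 0.7, -7.1]
gripper_width: 0.0387
gripper_force: 95.1
```

Call:
{"name": "jog_arm", "arguments": {"series": [{"translation":[0,0,0],"angular":[0.012,-0.043,0]},{"translation":[0,0,0],"angular":[0.024,-0.086,0]},{"translation":[0,0,0],"angular":[0.036,-0.129,0]},{"translation":[0,0,0],"angular":[0.048,-0.172,0]},{"translation":[0,0,0],"angular":[0.06,-0.215,0]}]}}

```text
clock: 20.73
position: [0.6198, -0.1205, 0.6997]
eef_rot: [-0.134, -0.177, 0.771, -0.597]
force: [0.4, -0.1, -6.4]
gripper_width: 0.039
gripper_force: 95.1
```

```bash
python3 -c "
from p import *
plan([.62,-.12,.70],R=Ro.from_matrix(np.c_[[-.267,-.9636,0],[.9636,-.267,0],[0,0,1]]))"
```

```text
clock 20.73 pos [ 0.6198 -0.1205  0.6997] z [ 0.0059 -0.4332  0.9013] y [ 0.9679 -0.224  -0.114 ] F [ 0.4 -0.1 -6.4] w 0.039 q [-0.81  0.85  1.09  1.83  1.9   1.8  -0.52]
trans [-0.0012  0.      0.0002] ang [ 0.0609 -0.2156 -0.0087]
```

Call:
{"name": "jog_arm", "arguments": {"series": [{"translation":[0,0,0],"angular":[0.012,-0.043,-0.002]},{"translation":[0,0,0],"angular":[0.024,-0.086,-0.004]},{"translation":[0,0,0],"angular":[0.036,-0.129,-0.006]},{"translation":[0,0,0],"angular":[0.048,-0.172,-0.008]},{"translation":[0,0,0],"angular":[0.061,-0.216,-0.009]}]}}

```text
clock: 21.15
position: [0.6203, -0.1204, 0.6995]
eef_rot: [0.001, 0.0, 0.796, -0.605]
force: [-0.1, 0.4, -6.4]
gripper_width: 0.0389
gripper_force: 95.1
```

Call:
{"name": "jog_arm", "arguments": {"series": [{"translation":[0,0,0],"angular":[0,0,0]},{"translation":[0,0,0],"angular":[0,0,0]},{"translation":[0,0,0],"angular":[0,0,0]}]}}

```text
clock: 21.4
position: [0.6193, -0.1209, 0.7009]
eef_rot: [-0.001, 0.0, 0.797, -0.604]
force: [-0.6, -0.1, -5.3]
gripper_width: 0.0388
gripper_force: 95.4
```

```bash
python3 -c "
from p import *
plan([.62,-.12,.70],R=Ro.from_matrix(np.c_[[-.267,-.9636,0],[.9636,-.267,0],[0,0,1]]))
d=snap('side','side2');snap('top','top2');snap('wrist','w2')
a=[cv2.imread(f'pics/{n}.png') for n in('side2','top2')]
cv2.imwrite('pics/v2.png',cv2.resize(np.hstack(a),(800,300),interpolation=cv2.INTER_AREA))"
```

```text
clock 21.4 pos [ 0.6193 -0.1209  0.7009] z [-0.0023 -0.0015  1.    ] y [ 0.9627 -0.2706  0.0018] F [-0.6 -0.1 -5.3] w 0.0388 q [-0.67  1.18  1.39  1.81  1.91  1.83 -0.78]
trans [-0.002   0.0009 -0.0018] ang [-0.0009 -0.001   0.0018]
```

View pics/v2.png

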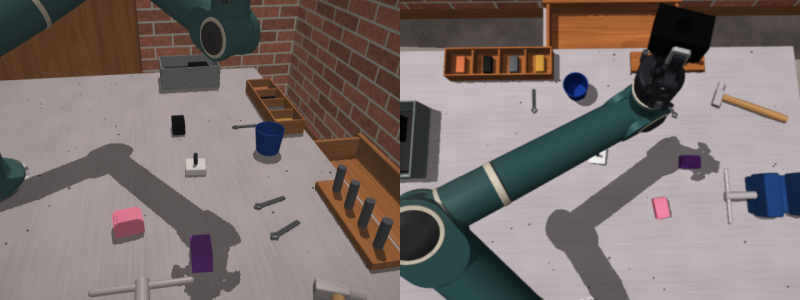

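View pics/top2.png

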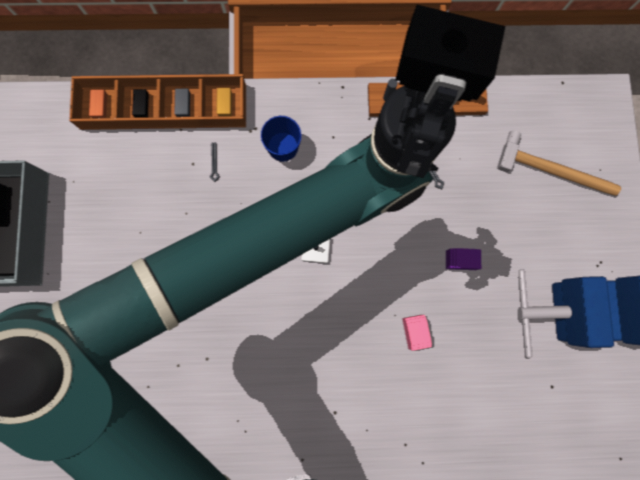

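The top view shows the segment upside down in the gripper, with the faint round hole at (456,40). The tin, pins and other segments are where they were. I'll check the tilt of the face from depth.

Call:
{"name": "jog_arm", "arguments": {"series": [{"translation":[0,0,0],"angular":[0,0,0]},{"translation":[0,0,0],"angular":[0,0,0]},{"translation":[0,0,0],"angular":[0,0,0]},{"translation":[0,0,0],"angular":[0,0,0]},{"translation":[0,0,0],"angular":[0,0,0]}]}}

```text
clock: 21.97
position: [0.6182, -0.1217, 0.7017]
eef_rot: [-0.001, 0.002, 0.798, -0.603]
force: [-0.0, -0.0, -6.1]
gripper_width: 0.039
gripper_force: 95.4
```

```bash
python3 -c "
from m import *
d=np.load('pics/top2.npz'); P=cloud(d)
for r in [(15,75,405,500)]:
    Q=P[r[0]:r[1],r[2]:r[3]].reshape(-1,3); Q=Q[Q[:,2]>.6]; zt=np.median(Q[:,2]); print(zt, np.isfinite(Q).all(), Q[:,2].min(), P[40,456], P[60,456])
    Q=Q[abs(Q[:,2]-zt)<.006]; c=Q.mean(0); n=np.linalg.svd(Q-c,full_matrices=False)[2][2]; n*=np.sign(n[2]); print(len(Q),c,n,np.degrees(np.arccos(n[2])))
s=bot.sense(); print(s['clock'],s['position'],s['eef_rot'],abs(s['qvel']).max(),s['gripper_force'])
"
```

```text
0.7100749573325551 True 0.6778277108525553 [ 0.62832045 -0.11941104  0.69873309] [ 0.60686551 -0.11453925  0.7101311 ]
4550 [ 0.61888497 -0.1136993   0.71002593] [-0.01901751  0.00660896  0.99979731] 1.1536230635299167
21.9667 [ 0.61820993 -0.12172532  0.70173428] [-0.00118781  0.00153673  0.7979253  -0.60275322] 0.005946801315136751 95.36094915121794
```

Call:
{"name": "jog_arm", "arguments": {"series": [{"translation":[0,0,0],"angular":[0,0,0]},{"translation":[0,0,0],"angular":[0,0,0]},{"translation":[0,0,0],"angular":[0,0,0]},{"translation":[0,0,0],"angular":[0,0,0]},{"translation":[0,0,0],"angular":[0,0,0]}]}}

```text
clock: 22.38
position: [0.6183, -0.1217, 0.7015]
eef_rot: [-0.001, 0.002, 0.798, -0.603]
force: [1.0, 0.3, -5.5]
gripper_width: 0.0389
gripper_force: 95.4
```

Call:
{"name": "jog_arm", "arguments": {"series": [{"translation":[0,0,0],"angular":[0,0,0]},{"translation":[0,0,0],"angular":[0,0,0]},{"translation":[0,0,0],"angular":[0,0,0]},{"translation":[0,0,0],"angular":[0,0,0]},{"translation":[0,0,0],"angular":[0,0,0]}]}}

```text
clock: 22.8
position: [0.6183, -0.1217, 0.7016]
eef_rot: [-0.001, 0.002, 0.798, -0.603]
force: [0.3, 0.3, -6.5]
gripper_width: 0.039
gripper_force: 95.4
```

```bash
python3 -c "
from workcell import bot
s=bot.sense(); print(s['position'],s['eef_rot'],abs(s['qvel']).max(),s['qpos'])
if abs(s['qvel']).max()<.01: print(bot.finish_job())
"
```

```text
[ 0.61829602 -0.12169676  0.70158823] [-0.00098427  0.00161001  0.79796555 -0.60270011] 0.0020543938295128654 [-0.67270626  1.18430441  1.3920848   1.80935169  1.91314     1.82543181
 -0.78111183]
the job is handed in; nothing more can be done
None
```

Job handed in at about 23 s: the drilled segment was the right-hand one; it bottomed on the post, and is now held still, hole up (about 1° off vertical), 0.7 m above the bench, with the tin and pins undisturbed as far as the cameras show.

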